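# Lock the roller in the test cradle and hold the dead-man lever

### The arm

A 6-joint arm with a two-finger parallel gripper is mounted at the origin on a cart in front of the work surface, level with it; the furniture and walls round the work are solid. World frame = base frame: x ahead of the robot, y to its left, z up, the work surface at z = 0. Lengths are in mm, angles in rad, forces in N, time in s.
With the tool pointing down it reaches from about 275 to 1000 mm from the base axis. Payload 8.4 kg.
Tool frame: the origin (TCP) lies on the centre line of the jaws, within the pads' length; the fingertips stand r.tip_reach ahead of it and the grasp point (between the pads) lies 11 mm behind it (r.tip_reach is the distance from the TCP to the fingertips, in mm); z points along the fingers, y is the line along which they close (so a half turn about z gives the same grasp; the last joint's range is limited). The gripper opens to 85 mm and grips with 20 to 120 N. Pads are 22 mm wide; open, the fingers measure 114 mm over their backs; the gripper's body (76 mm by 85 mm) begins 54 mm behind the grasp point. The pads swing forward as they close: fully open they stand 13 mm farther back than shut.
Start: joints at [1.192, 0.353, 1.633, -0, 1.155, -0.002], TCP at [229.966, 581.157, 239.281] pointing down, gripper open.
Joint ranges: [-2.63, 2.63], [-0.92, 2.1], [0.06, 2.66], [-1.3, 4.44], [0, 2.69], [-3.02, 3.02]. Speed limits (rad/s): [2.22, 2.22, 2.79, 3.14, 3.14, 3.14].

### API

Orientations are given as [roll, pitch, yaw] about the fixed x, y, z axes, in that order (R = Rz(yaw) Ry(pitch) Rx(roll)).
In Python, from rig import r gives the robot as it stands.
- The arm moves only by the tool carry_out, never from a script. Its argument "targets" is a list of rows, each an object with "dp": the shift along the tool's x, y, z in mm, a list of three; "yaw": the turn about the tool's z in degrees. A call has 1 to 12 rows; each row is the pose to reach, as a shift and turn from the pose commanded when the call began, along the tool's axes at that moment; what a row does not reach only later rows make up. A row lasts 1/8 s, in which the tool goes at most 62.5 mm and 10.7 degrees, less where a joint would pass 70% of its speed; a pose out of reach is approached as far as the arm can. A call with a gripper value outside its range is refused whole. "fingers" is the opening, from -1 (shut) to 1 (fully open), so that 0 is half open, set as the call begins (left out, the last holds). The fingers move at their own pace and stop on an object; "grip_force" is the grip in N (left out, the last holds). Time passes only in rows, so rows that repeat a pose let the fingers close. It gives the time, the measured TCP pose, the force, the opening and the grip force at its end, in the units of the state.
- r.sense(): the state, without advancing time (a new reading comes with each control period).
- r.grab_frame(name): name is "scene" or "top" or "wrist"; returns the picture (420x560x3 uint8, red, green, blue); there is no depth.
- r.get_calibration(name): a dict with "fx", "fy", "cx", "cy" (pixels), "dist_coeffs" ([k1, k2, p1, p2, k3] as OpenCV has them; the pictures are not rectified), "rvec" (rotation vector, rad) and "tvec" (3), from world to camera coordinates, as OpenCV has them. Camera axes: x right, y down, z forward; pixel columns grow to the right and rows downward; lengths in mm; the calibration is good to about 2 mm. A picture is of the moment at which its call begins: read the wrist's pose just before it. get_calibration takes no time and is no camera call; for the wrist camera it gives the pose at the moment of the call.
- r.sign_off(): hands the job in; it is judged then, once.
The state is a dict: "clock": time; "qpos": joint angles; "qvel": joint speeds; "joint_efforts": joint torques, N m; "eef_pos": TCP position; "tcp_rot": TCP orientation; "contact_force": force on the tool from outside, world axes, zero at the start; "wrist_torque": the same for the moment, N m; "opening": opening from 0.0 (shut) to 1.0 (fully open); "grasp_force": force on a finger pad.
Only numpy, scipy, OpenCV 4.12 (cv2) and the standard library are available. Lean on these libraries where they do the work, as an engineer would, in place of code of your own. Each camera call takes 0.05 s, during which the arm holds its last target. There are 200 camera calls.

### The job

Ready the roller test stand: swing the yellow keeper bar shut over the dark roller by its black pin until it snaps home in its catch, and let go of the bar. Only then press the red dead-man lever down about half way, so that its pointer stands in the green band and never runs on into the red, and finish while still holding it there with the gripper. Leave the roller in its cradle and do not disturb the other things on the table.

Things in the scene. Friction and masses are not known exactly. Their poses are not given: they have to be found in the camera images.
- cradle: fixed blue base plate, 85 x 236 x 12 mm, carrying an aluminium ring nest (inner diameter 58, 16 high), a dark hinge post, a dark catch block and a stop pin, all at most 90 mm high. Origin: centre of the underside, on the table. Its own y axis points from the hinge post (85 mm on the -y side) to the catch block (centre 99 mm on the +y side, 46 mm wide in x, 26 in y). z is up
- nest (a point): point on the cradle, on the nest's axis at its floor, 12 mm above the table: where the roller's underside centre sits
- keeper_hinge (a point): point on the keeper bar's vertical hinge axis, 73 mm above the table (mid-thickness of the bar)
- keeper_pin (a point): point on the axis of the upright black grip pin of the yellow keeper bar (bar 16 mm wide, 10 thick, its top 78 mm above the table and 156 long from the hinge; pin 16 mm in diameter, standing 50 mm up from the bar's top). The point lies at mid-height of the pin, 103 mm above the table, 115 mm from the hinge axis; it moves with the bar
- keeper (a joint): angle of the keeper bar, rad: 0 = shut against its stop (bar along the cradle's +y), it grows as the bar opens, swinging clockwise seen from above towards the cradle's +x, up to 1.5. It stays where it is left, except near shut: below about 0.12 it meets a sprung catch nose (about 5 N at the pin to push past), and once past about 0.05 the nose snaps it to 0 and keeps it there. It starts between 0.7 and 1.2
- roller: dark waisted guide roller, 52 mm in diameter and 52 high, standing in the nest; origin at the centre of its underside; its top is 4 mm below the bar
- deadman_box: fixed grey box with the dead-man lever, base 150 x 90 x 30 mm; origin: centre of the underside on the table; its own x axis points from the lever's free end to the lever's hinge. On its own +y side, 39 mm from the lever's middle plane, stands a white scale plate (10 mm thick, top 122 mm above the table) with a green band (pointer at joint 0.20 to 0.36) and below it a red band (from 0.42)
- lever_hinge (a point): middle of the lever's level hinge axis (along the box's y), 55 mm on the box's +x side of its origin, 70 mm above the table
- lever_pad (a point): centre of the top face of the lever's red ribbed pad (44 mm along the lever x 54 wide x 12 thick), 100 mm from the hinge, where to press; moves with the lever: 103 mm above the table at rest, about 76 mm at joint 0.28, when the pad is level
- lever (a joint): travel of the dead-man lever, rad: 0 = up at rest (tilted up by 0.28), grows as the pad is pressed down, 0.28 = middle of the green band (pad level, 27 mm down), 0.52 = bottom stop. A spring brings it back: about 3 N at the pad to start moving, 7 N at 0.28, 11 N at the bottom
- screw_jar: loose bystander: glass jar of screws with a rusty lid, 77 x 71 x 96 mm, origin at the centre of its underside
- enamel_mug: loose bystander: pale enamel mug, 80 x 104 x 78 mm, origin at the centre of its underside
- tape_roll: loose bystander: roll of grey tape lying flat, 70 mm wide, 46 high, origin at the centre of its underside
Not all that is in view belongs to the job. What is shaped like the roller but turquoise is not meant.

How it is judged (in metres and radians):
On the way, in this order (a step that is already met when the one before it is completed fails the run):
1. the keeper bar is shut in its detent over the roller and let go (value of joint keeper below 0.03 rad and distance between roller and nest below 0.008 m and contact force between keeper and the fingers below 0.3 N and contact force between keeper and the arm below 0.3 N), for 0.2 s.
2. the dead-man lever is held with its pointer in the green band (value of joint keeper below 0.03 rad and value of joint lever between 0.2 and 0.36 rad), for 0.5 s.
At the end, for the whole second after the job is handed in: The keeper bar is shut in its catch (joint below 0.03 rad) and not touched by the robot, the roller stands upright in its nest (within 8 mm), and the robot is still pressing the lever (more than 2 N) with its pointer in the green band (joint between 0.20 and 0.36 rad) all through the last second (all of step 2 and contact force between keeper and the fingers below 0.3 N and contact force between keeper and the arm below 0.3 N and distance between roller and nest below 0.008 m and angle between roller's own z axis and vertical below 0.15 rad and (contact force between lever and the fingers above 2 N or contact force between lever and the arm above 2 N)); the arm keeps its last pose, push and grip.
It fails at once if the lever is pressed on into the red (joint above 0.42 rad) (value of joint lever above 0.42 rad).
It fails at once if the lever is pressed (joint above 0.12 rad) while the keeper bar is not shut (value of joint lever above 0.12 rad and value of joint keeper above 0.06 rad).
It fails at once if another loose thing is moved by more than 30 mm (distance of any of screw_jar, enamel_mug, tape_roll from where it was at the start of the episode above 0.03 m).
It also fails if it takes over 42 s, if anything falls off the work surface, if the arm or the gripper's body presses on something with over 40 N, if the wrist force passes 120 N, or if a joint passes its speed limit or range.

## Working session

There is one attempt and no reset: what is moved stays moved. The work goes in short steps, Python scripts to look and compute and a tool call to move; the robot and the scene stay as the last step left them, time stands still between calls to the robot, and variables do not carry over. Pictures are saved under pics/ and viewed, at most 12 in all, crops included, and the job is handed in when it is done.

Besides the shell and the picture viewer there is one more tool, called after ">>>" by a JSON object that holds its "api" and its "payload". carry_out: Moves the arm, as the interface text tells. Its arguments: {"type":"object","properties":{"targets":{"type":"array","items":{"type":"object","properties":{"dp":{"type":"array","items":{"type":"number"}},"yaw":{"type":"number"}}}},"fingers":{"type":"number"},"grip_force":{"type":"number"}},"required":["targets"]}

```bash
mkdir -p pics; ls
python3 - <<'E'
from rig import r
import cv2
s=r.sense(); print({k:s[k] for k in('clock','eef_pos','tcp_rot','opening','contact_force')}, r.tip_reach)
for n in('scene','top'):
    im=r.grab_frame(n); cv2.imwrite(f'pics/{n}0.png',im[...,::-1])
    print(n,r.get_calibration(n))
E
```

```text
pics
{'clock': 0.0, 'eef_pos': array([229.82820538, 580.72448472, 238.57705296]), 'tcp_rot': array([-3.14025586e+00, -8.88945397e-07,  2.76472449e+00]), 'opening': 1.0010063646631129, 'contact_force': array([ 0.32313027, -0.29029336,  0.72234219])} 8.0
scene {'fx': 503.90478941749535, 'fy': 503.90478941749535, 'cx': 283.60234108604743, 'cy': 212.49211468833062, 'dist_coeffs': array([-0.1209709,  0.       ,  0.       ,  0.       ,  0.       ]), 'rvec': array([ 1.91074283, -1.02830413,  0.57289082]), 'tvec': array([-429.82100841,  211.45488954, 1110.96913675])}
top {'fx': 503.69313603613864, 'fy': 503.69313603613864, 'cx': 272.65599640087885, 'cy': 212.59650888723993, 'dist_coeffs': array([-0.13102788,  0.        ,  0.        ,  0.        ,  0.        ]), 'rvec': array([ 2.15849805, -2.125367  ,  0.14710127]), 'tvec': array([-197.09177624,  494.19417497, 1198.94634771])}
```

View pics/scene0.png

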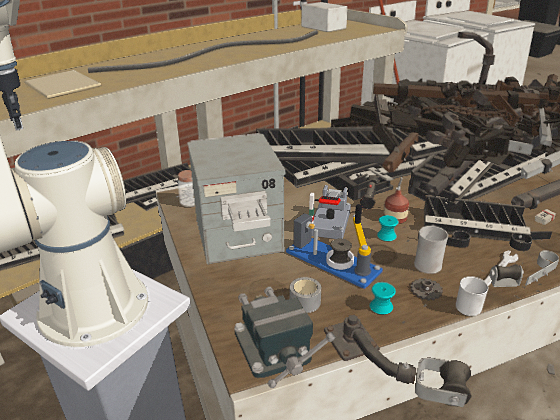

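View pics/top0.png

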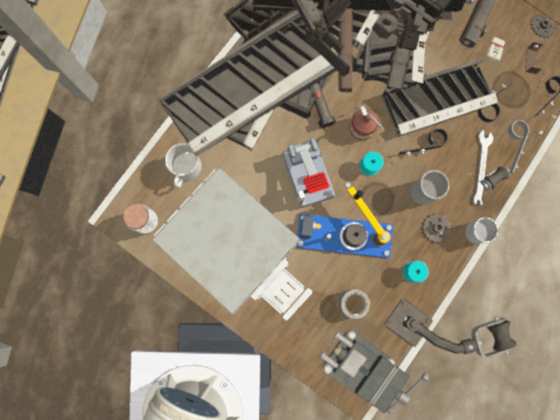

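Top view: the cradle is the blue plate at (347,237), with the hinge at (384,238) and the catch at (310,228). The yellow bar runs towards (352,188). The dark roller is at (354,235); the turquoise lookalikes at (372,163) and (417,271) are not meant. The red pad is at (316,183), and the rusty jar lid at (136,217) could be mistaken for it. A tall cabinet stands at (225,240).

```bash
cat > h.py <<'E'
import numpy as np, cv2
from rig import r
def ray(cal,uv):
    K=np.array([[cal['fx'],0,cal['cx']],[0,cal['fy'],cal['cy']],[0,0,1]])
    R=cv2.Rodrigues(np.array(cal['rvec']))[0]; t=np.array(cal['tvec'])
    p=cv2.undistortPoints(np.array([[uv]],float),K,np.array(cal['dist_coeffs']))[0,0]
    return -R.T@t, R.T@np.array([p[0],p[1],1])
def onz(cal,uv,z):
    c,d=ray(cal,uv); return (c+d*(z-c[2])/d[2])[:2].round(1)
def proj(cal,P):
    K=np.array([[cal['fx'],0,cal['cx']],[0,cal['fy'],cal['cy']],[0,0,1]])
    return cv2.projectPoints(np.array(P,float).reshape(-1,1,3),np.array(cal['rvec']),np.array(cal['tvec']),K,np.array(cal['dist_coeffs']))[0][:,0]
def blobs(im,lo,hi,box,n=4):
    x0,y0,x1,y1=box
    m=cv2.inRange(cv2.cvtColor(im,cv2.COLOR_RGB2HSV),lo,hi); q=np.zeros_like(m); q[y0:y1,x0:x1]=m[y0:y1,x0:x1]
    cs=cv2.findContours(q,cv2.RETR_EXTERNAL,cv2.CHAIN_APPROX_NONE)[0]
    return sorted(cs,key=cv2.contourArea)[::-1][:n]
E
python3 - <<'E'
from h import *
im=cv2.imread('pics/top0.png')[...,::-1].copy(); cal=r.get_calibration('top')
for nm,lo,hi,z in(('blue',(105,150,60),(125,255,255),12),('yel',(20,150,120),(32,255,255),78),('red',(0,180,120),(6,255,255),103)):
    for c in blobs(im,lo,hi,(270,130,420,270),3):
        if cv2.contourArea(c)<20: continue
        b=cv2.boxPoints(cv2.minAreaRect(c)); print(nm,cv2.contourArea(c),b.round().tolist(),[onz(cal,p,z).tolist() for p in b])
print('roller',onz(cal,(354,235),64))
a=im[130:265,275:415]; cv2.imwrite('pics/top_c.png',cv2.resize(a[...,::-1],None,fx=4.2,fy=4.2,interpolation=cv2.INTER_CUBIC))
s=cv2.imread('pics/scene0.png')[175:300,275:415]; cv2.imwrite('pics/scene_c.png',cv2.resize(s,None,fx=4.5,fy=4.5,interpolation=cv2.INTER_CUBIC))
E
```

```text
blue 1229.0 [[301.0, 247.0], [305.0, 215.0], [392.0, 224.0], [389.0, 257.0]] [[415.0, -260.9], [496.6, -269.2], [475.6, -488.8], [394.0, -478.6]]
yel 386.5 [[344.0, 192.0], [352.0, 185.0], [391.0, 238.0], [382.0, 244.0]] [[543.4, -358.4], [559.2, -379.4], [435.4, -469.4], [420.1, -448.4]]
red 290.5 [[303.0, 178.0], [324.0, 171.0], [328.0, 186.0], [308.0, 193.0]] [[569.4, -260.0], [586.5, -307.8], [551.5, -319.2], [534.6, -271.6]]
roller [ 441.9 -384.4]
```

View pics/top_c.png

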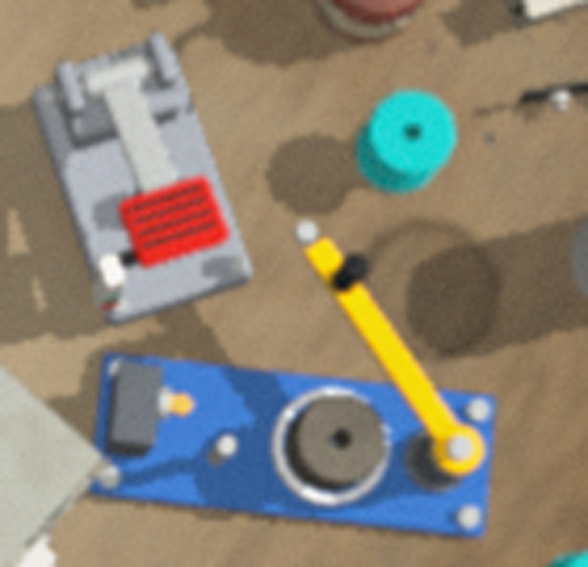

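View pics/scene_c.png

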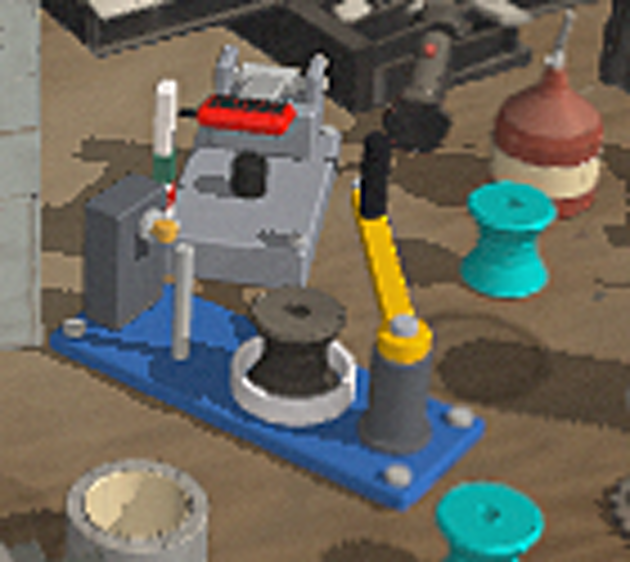

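The crops confirm the black pin near the end of the yellow bar: its top is at top (359,194) and scene (358,205). The red pad is at top (316,182), with the scale plate on its left. The catch block and its nose are at top (308,227), and a stop pin stands at (329,236). Next I triangulate these and the cabinet.

Run:
```python
from h import *
T=r.get_calibration('top');S=r.get_calibration('scene')
def tri(a,b):
    c1,d1=ray(T,a);c2,d2=ray(S,b)
    s=np.linalg.lstsq(np.c_[d1,-d2],c2-c1,rcond=None)[0]
    p,q=c1+d1*s[0],c2+d2*s[1]; return ((p+q)/2).round(),round(np.linalg.norm(p-q),1)
print('pintop',tri((359,193.6),(358.3,205.4)))
print('hinge knob',tri((384.5,236.2),(364.8,247)))
print('cab corner',tri((300,241),(283,149)))
print('cab other corners at that z:',[onz(T,p,tri((300,241),(283,149))[0][2]) for p in((218,170),(234,312),(155,238))])
print('roller',tri((356,234),(341,243)))
print('pin at128',onz(T,(359,193.6),128),'knob86',onz(T,(384.5,236.4),86))
print('box base corners z30',[onz(T,p,30) for p in ((302,206),(334,195),(285,150))])
print('jar,mug,tape',onz(T,(136,217),96),onz(T,(182,163),78),onz(T,(355,304),46))
print('tip0 near lever white post', onz(T,(301,194),122))
```

```text
pintop (array([ 530., -386.,  127.]), np.float64(1.4))
hinge knob (array([ 438., -453.,   82.]), np.float64(2.0))
cab corner (array([ 406., -246.,  290.]), np.float64(1.3))
cab other corners at that z: [array([543.1, -82.8]), array([ 268.2, -121.6]), array([406.6,  35.9])]
roller (array([ 444., -388.,   65.]), np.float64(1.8))
pin at128 [ 530.4 -386.8] knob86 [ 437.3 -453. ]
box base corners z30 [array([ 515.5, -261.5]), array([ 544.3, -340.6]), array([ 657.3, -217.8])]
jar,mug,tape [473.  131.4] [608.8  31.1] [ 278.6 -389.1]
tip0 near lever white post [ 528.5 -254.4]
```

```bash
cat >> h.py <<'E'
def to(p,yaw=None):
    s=r.sense(); y=s['tcp_rot'][2]; d=np.array(p)-s['eef_pos']
    out=np.array([d[0]*np.cos(y)+d[1]*np.sin(y),d[0]*np.sin(y)-d[1]*np.cos(y),-d[2]]).round(1)
    print(p,out, None if yaw is None else round(np.degrees(y)-yaw,1))
E
python3 - <<'E'
from h import *
to((230,581,420)); to((530,-386,420),60)
E
```

```text
(230, 581, 420) [-1.000e-01  3.000e-01 -1.814e+02] None
(530, -386, 420) [-634.8 -788.5 -181.4] 98.4
```

>>> {"api": "carry_out", "payload": {"targets": [{"dp": [0,0,-60]},{"dp": [0,0,-120]},{"dp": [0,0,-180]},{"dp": [-40,-50,-181],"yaw": 10},{"dp": [-635,-788,-181],"yaw": 98.4},{"dp": [-635,-788,-181],"yaw": 98.4},{"dp": [-635,-788,-181],"yaw": 98.4},{"dp": [-635,-788,-181],"yaw": 98.4},{"dp": [-635,-788,-181],"yaw": 98.4},{"dp": [-635,-788,-181],"yaw": 98.4},{"dp": [-635,-788,-181],"yaw": 98.4},{"dp": [-635,-788,-181],"yaw": 98.4}], "fingers": 0}}

```text
schema error: expected keys dp, yaw
```

Run:
```python
from h import *
to((530,-386,420),60); s=r.sense(); print(s['clock'],s['eef_pos'],s['qpos'].round(2) if hasattr(s['qpos'],'round') else s['qpos'],s['opening'],s['contact_force'])
```

```text
(530, -386, 420) [-634.8 -788.5 -181.4] 98.4
0.1 [229.79886828 580.75570894 238.63700456] [ 1.19  0.35  1.63 -0.    1.16 -0.  ] 0.9993266613306577 [-0.22478077  0.4055691   0.74146507]
```

>>> {"api": "carry_out", "payload": {"targets": [{"dp": [0,0,-60],"yaw": 0},{"dp": [0,0,-120],"yaw": 0},{"dp": [0,0,-180],"yaw": 0},{"dp": [-40,-50,-181],"yaw": 10},{"dp": [-635,-788,-181],"yaw": 98.4},{"dp": [-635,-788,-181],"yaw": 98.4},{"dp": [-635,-788,-181],"yaw": 98.4},{"dp": [-635,-788,-181],"yaw": 98.4},{"dp": [-635,-788,-181],"yaw": 98.4},{"dp": [-635,-788,-181],"yaw": 98.4},{"dp": [-635,-788,-181],"yaw": 98.4},{"dp": [-635,-788,-181],"yaw": 98.4}], "fingers": 0}}

```text
clock: 1.6
eef_pos: [396.9, 42.0, 420.3]
tcp_rot: [3.141, -0.0, 1.084]
contact_force: [0.6, 0.4, -0.2]
opening: 0.501
grasp_force: 0.0
```

Run:
```python
from h import *
to((530,-386,420),60); s=r.sense(); print(s['clock'],s['eef_pos'],s['qpos'],s['opening'],s['contact_force'])
```

```text
(530, -386, 420) [-3.161e+02  3.178e+02  3.000e-01] 2.1
1.6 [396.87948115  42.03466521 420.31807053] [ 1.01659026e-01 -1.56721108e-01  1.81224226e+00  1.22116095e-04
  1.48550657e+00  5.88225544e-01] 0.5006697349090333 [ 0.63858605  0.43684867 -0.17471575]
```

>>> {"api": "carry_out", "payload": {"targets": [{"dp": [-316,318,0],"yaw": 2},{"dp": [-316,318,0],"yaw": 2},{"dp": [-316,318,0],"yaw": 2},{"dp": [-316,318,0],"yaw": 2},{"dp": [-316,318,0],"yaw": 2},{"dp": [-316,318,0],"yaw": 2},{"dp": [-316,318,0],"yaw": 2},{"dp": [-316,318,0],"yaw": 2},{"dp": [-316,318,60],"yaw": 2},{"dp": [-316,318,120],"yaw": 2},{"dp": [-316,318,180],"yaw": 2},{"dp": [-316,318,180],"yaw": 2}]}}

```text
clock: 3.1
eef_pos: [530.2, -380.7, 235.8]
tcp_rot: [-3.132, -0.001, 1.056]
contact_force: [-0.5, -0.6, 0.8]
opening: 0.5
grasp_force: 0.0
```

Run:
```python
from h import *
s=r.sense(); print(s['clock'],s['eef_pos'],s['tcp_rot'],s['contact_force'])
W=r.get_calibration('wrist'); im=r.grab_frame('wrist'); cv2.imwrite('pics/w1.png',im[...,::-1])
print(proj(W,[(530,-386,128),(530,-386,78),(437,-455,78),(560.5,-289.6,103)]))
cv2.imwrite('pics/s1.png',r.grab_frame('scene')[...,::-1])
```

```text
3.1 [ 530.20063334 -380.65740758  235.76175121] [-3.13201570e+00 -1.18735599e-03  1.05582364e+00] [-0.54641468 -0.61687898  0.80028061]
[[279.6123495  218.8916604 ]
 [279.57881136 203.6456735 ]
 [235.2487248  299.89949464]
 [253.95610791  92.61255509]]
```

View pics/w1.png

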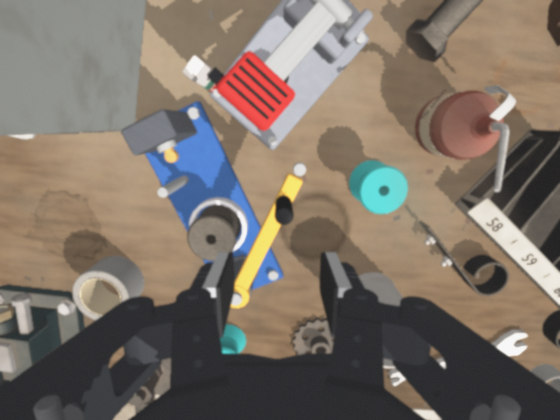

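View pics/s1.png

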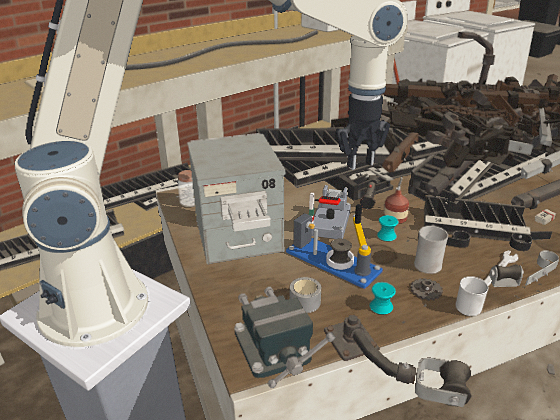

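The wrist view shows the pin near (287,208), within about 5 px of the projection, so the estimate is good enough. The pad at (256,90) also matches. The scene view shows the wrist well above the cabinet. Next I lower the open jaws around the pin.

Run:
```python
from h import *
to((531,-386,150),60);to((531,-386,103),60)
```

```text
(531, -386, 150) [-3.7 -0.7 92. ] 0.5
(531, -386, 103) [ -3.7  -0.7 139. ] 0.5
```

>>> {"api": "carry_out", "payload": {"targets": [{"dp": [-2,-1,45],"yaw": 0.5},{"dp": [-2,-1,90],"yaw": 0.5},{"dp": [-2,-1,115],"yaw": 0.5},{"dp": [-2,-1,138],"yaw": 0.5},{"dp": [-2,-1,138],"yaw": 0.5}]}}

```text
clock: 3.82
eef_pos: [531.9, -385.0, 103.9]
tcp_rot: [3.14, 0.0, 1.047]
contact_force: [0.6, 0.2, 0.6]
opening: 0.501
grasp_force: 0.0
```

Run:
```python
from h import *
s=r.sense(); print(s['clock'],s['eef_pos'],s['tcp_rot'],s['contact_force'],s['opening'])
W=r.get_calibration('wrist'); im=r.grab_frame('wrist'); cv2.imwrite('pics/w2.png',im[...,::-1])
print(proj(W,[(530,-386,128),(530,-386,78),(437,-455,78)]).round())
```

```text
3.825 [ 531.93941877 -384.9716384   103.8891463 ] [3.14009557e+00 1.27374779e-04 1.04675570e+00] [0.56169436 0.16489196 0.57253699] 0.5008494259114498
[[271. 309.]
 [273. 257.]
 [204. 405.]]
```

View pics/w2.png

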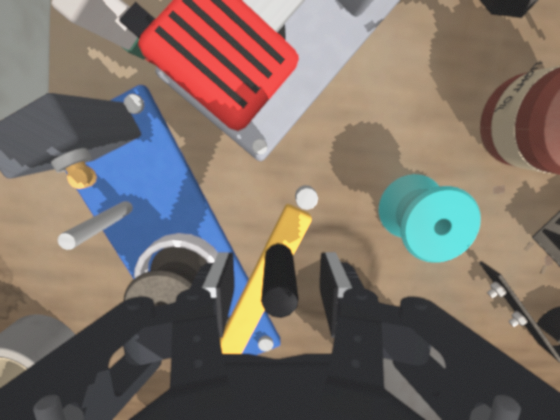

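The pin is centred between the fingers, at (280,290) with finger faces at 228 and 325. I'll close to a loose cage and follow the arc.

Run:
```python
from h import *
for th in (0.84,.7,.55,.4,.3,.22,.16,.1,.05,0):
    a=np.radians(84.5)-th; c=4
    p=np.array([437,-455])+115*np.array([np.cos(a),np.sin(a)])+c*np.array([np.cos(np.radians(150)),.5])
    print(th,end=' ');to((*p.round(1),104))
```

```text
0.84 (np.float64(526.1), np.float64(-384.8), 104) [-2.7 -5.7  0.8] None
0.7 (np.float64(515.7), np.float64(-372.5), 104) [  2.8 -20.9   0.8] None
0.55 (np.float64(502.8), np.float64(-361.2), 104) [  6.1 -37.7   0.8] None
0.4 (np.float64(488.3), np.float64(-351.9), 104) [  6.9 -54.9   0.8] None
0.3 (np.float64(477.9), np.float64(-346.9), 104) [  6.  -66.4   0.8] None
0.22 (np.float64(469.3), np.float64(-343.7), 104) [  4.5 -75.5   0.8] None
0.16 (np.float64(462.7), np.float64(-341.7), 104) [  2.9 -82.2   0.8] None
0.1 (np.float64(455.9), np.float64(-340.2), 104) [  0.8 -88.8   0.8] None
0.05 (np.float64(450.3), np.float64(-339.2), 104) [ -1.1 -94.2   0.8] None
0 (np.float64(444.6), np.float64(-338.5), 104) [ -3.4 -99.4   0.8] None
```

>>> {"api": "carry_out", "payload": {"targets": [{"dp": [0,0,0],"yaw": 0},{"dp": [0,0,0],"yaw": 0},{"dp": [-2,-6,0],"yaw": 0},{"dp": [1,-14,0],"yaw": 0},{"dp": [3,-21,0],"yaw": 0},{"dp": [5,-29,0],"yaw": 0},{"dp": [6,-38,0],"yaw": 0},{"dp": [7,-46,0],"yaw": 0},{"dp": [7,-55,0],"yaw": 0},{"dp": [6,-66,0],"yaw": 0},{"dp": [4.5,-75,0],"yaw": 0},{"dp": [4.5,-75,0],"yaw": 0}], "fingers": -0.43, "grip_force": 20}}

```text
clock: 5.38
eef_pos: [467.4, -342.7, 102.3]
tcp_rot: [-3.141, 0.0, 1.046]
contact_force: [0.4, 0.3, -0.2]
opening: 0.281
grasp_force: 0.0
```

Run:
```python
from h import *
s=r.sense(); print(s['clock'],s['eef_pos'],s['tcp_rot'],s['contact_force'],s['opening'])
im=r.grab_frame('wrist'); cv2.imwrite('pics/w3.png',im[...,::-1])
for th in (.16,.1,.05,0):
    a=np.radians(84.5)-th; c=4
    p=np.array([437,-455])+115*np.array([np.cos(a),np.sin(a)])+c*np.array([np.cos(np.radians(150)),.5])
    print(th,end=' ');to((*p.round(1),104))
```

```text
5.375 [ 467.39156233 -342.73957927  102.2644998 ] [-3.14088592e+00  4.67762295e-05  1.04638136e+00] [ 0.35456999  0.31486073 -0.24106446] 0.2806814465254671
0.16 (np.float64(462.7), np.float64(-341.7), 104) [-1.5 -5.2 -1.6] None
0.1 (np.float64(455.9), np.float64(-340.2), 104) [ -3.6 -11.9  -1.6] None
0.05 (np.float64(450.3), np.float64(-339.2), 104) [ -5.5 -17.2  -1.6] None
0 (np.float64(444.6), np.float64(-338.5), 104) [ -7.8 -22.5  -1.6] None
```

View pics/w3.png

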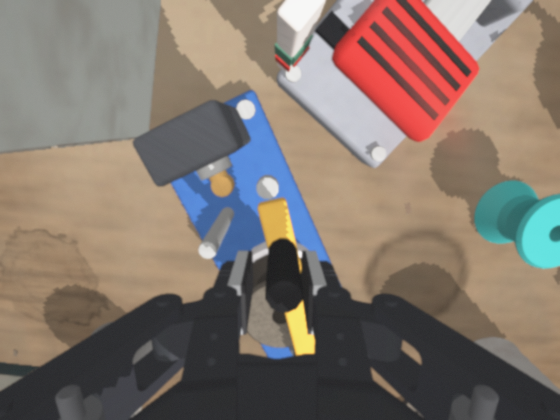

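>>> {"api": "carry_out", "payload": {"targets": [{"dp": [-1.5,-5,0],"yaw": 0},{"dp": [-3.5,-12,0],"yaw": 0},{"dp": [-5.5,-17,0],"yaw": 0},{"dp": [-6.5,-20,0],"yaw": 0},{"dp": [-7.5,-22,0],"yaw": 0},{"dp": [-7.5,-22,0],"yaw": 0}]}}

```text
clock: 6.18
eef_pos: [444.8, -338.3, 102.2]
tcp_rot: [-3.141, 0.0, 1.047]
contact_force: [0.3, 0.5, 0.2]
opening: 0.282
grasp_force: 0.1
```

Run:
```python
from h import *
s=r.sense(); print(s['clock'],s['eef_pos'],s['contact_force'],s['opening'])
im=r.grab_frame('wrist'); cv2.imwrite('pics/w4.png',im[...,::-1])
```

```text
6.175 [ 444.84688464 -338.34710165  102.18402476] [0.29137407 0.50238726 0.20327351] 0.2821767556684727
```

View pics/w4.png

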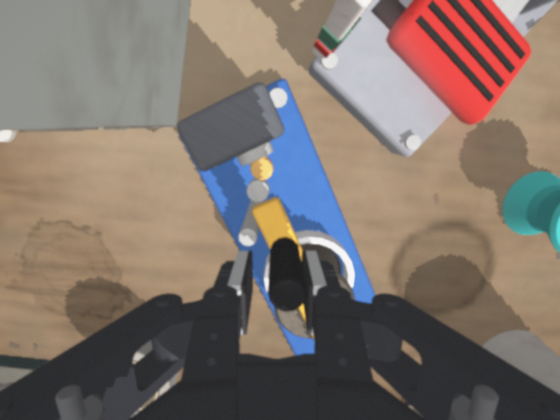

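The bar looks nearly shut, with its tip at (275,210) close to the stop pin at (248,238). I'll push a little further and feel for the nose or the stop.

>>> {"api": "carry_out", "payload": {"targets": [{"dp": [-0.7,-1.5,0],"yaw": 0},{"dp": [-1.5,-3,0],"yaw": 0},{"dp": [-1.5,-3,0],"yaw": 0}]}}

```text
clock: 6.6
eef_pos: [443.2, -338.7, 102.5]
tcp_rot: [3.139, -0.0, 1.046]
contact_force: [5.7, -0.3, -2.9]
opening: 0.286
grasp_force: 2.6
```

```bash
cat > meas.py <<'E'
from h import *
s=r.sense(); print(s['clock'],s['eef_pos'],s['contact_force'],s['opening'],s['grasp_force'])
W=r.get_calibration('wrist'); im=r.grab_frame('wrist')
for nm,lo,hi,z in(('yel',(18,150,80),(32,255,255),78),('blue',(105,150,50),(125,255,255),12)):
    for c in blobs(im,lo,hi,(150,60,420,420),2):
        if cv2.contourArea(c)<150: continue
        c=c[:,0,:].astype(float)
        P=np.array([onz(W,p,z) for p in c])
        # straight edges: fit line to right-side boundary points (max col per row)
        rows=np.unique(c[:,1]); R=np.array([onz(W,(c[c[:,1]==y,0].max(),y),z) for y in rows[5:-5]])
        L=np.array([onz(W,(c[c[:,1]==y,0].min(),y),z) for y in rows[5:-5]])
        for q,E in(('R',R),('L',L)):
            v=cv2.fitLine(E.astype(np.float32),cv2.DIST_HUBER,0,.01,.01).ravel(); print(nm,q,len(rows),np.degrees(np.arctan2(v[1],v[0])).round(1)%180,v[2:].round(1))
E
python3 meas.py
```

```text
6.6 [ 443.19920359 -338.69216388  102.45469939] [ 5.67056679 -0.34186595 -2.92997889] 0.28645762098761496 2.5530315935611725
yel R 48 84.7 [ 459.  -325.7]
yel L 48 83.9 [ 445.8 -317.2]
blue R 164 84.2 [ 489.6 -346. ]
blue L 164 90.2 [ 472.4 -321.7]
blue R 40 86.0 [ 420.7 -299.5]
blue L 40 84.9 [ 415.1 -295.2]
```

>>> {"api": "carry_out", "payload": {"targets": [{"dp": [-0.5,-1,0],"yaw": 0},{"dp": [-1,-2,0],"yaw": 0},{"dp": [-1,-2,0],"yaw": 0}]}}

```text
clock: 7.02
eef_pos: [442.7, -339.3, 102.9]
tcp_rot: [3.135, -0.001, 1.046]
contact_force: [12.1, -1.1, -5.2]
opening: 0.286
grasp_force: 5.5
```

```bash
python3 meas.py
```

```text
7.025 [ 442.74909981 -339.25244192  102.86312949] [12.12470992 -1.10164195 -5.20206185] 0.2859955189780684 5.490425527095795
yel R 47 83.1 [ 458.6 -326.5]
yel L 47 84.5 [ 445.3 -319.6]
blue R 157 84.2 [ 490.5 -337. ]
blue L 157 66.2 [ 471.9 -304.9]
blue R 43 82.1 [ 420.4 -299.2]
blue L 43 83.5 [ 414.8 -298.8]
```

Force rose to 12 N with no movement, so the bar is against its stop and shut. Next I back off, open and lift.

>>> {"api": "carry_out", "payload": {"targets": [{"dp": [2,5.5,0],"yaw": 0},{"dp": [2.5,8,0],"yaw": 0},{"dp": [2.5,8,0],"yaw": 0},{"dp": [2.5,8,-30],"yaw": 0},{"dp": [2.5,8,-70],"yaw": 0},{"dp": [2.5,8,-120],"yaw": 0},{"dp": [2.5,8,-120],"yaw": 0}], "fingers": 0}}

```text
clock: 7.95
eef_pos: [449.6, -341.4, 226.2]
tcp_rot: [3.135, 0.001, 1.046]
contact_force: [0.8, -0.1, -0.6]
opening: 0.498
grasp_force: 0.0
```

Run:
```python
from h import *
s=r.sense(); print(s['clock'],s['eef_pos'],s['contact_force'],s['opening'])
W=r.get_calibration('wrist'); im=r.grab_frame('wrist'); cv2.imwrite('pics/w5.png',im[...,::-1])
for c in blobs(im,(0,180,110),(6,255,255),(0,0,560,300),1)+blobs(im,(170,180,110),(179,255,255),(0,0,560,300),1):
    b=cv2.boxPoints(cv2.minAreaRect(c)); print(cv2.contourArea(c),b.round().tolist(),onz(W,b.mean(0),103))
print(proj(W,[(560.5,-289.6,103)]))
to((560,-290,160))
```

```text
7.95 [ 449.61979515 -341.40333886  226.19672458] [ 0.84355851 -0.09320663 -0.61743707] 0.49760018450098337
321.5 [[326.0, 43.0], [361.0, 42.0], [363.0, 113.0], [328.0, 114.0]] [ 548.7 -278.6]
[[364.42180449  83.04152477]]
(560, -290, 160) [99.6 71.1 63.9] None
```

View pics/w5.png

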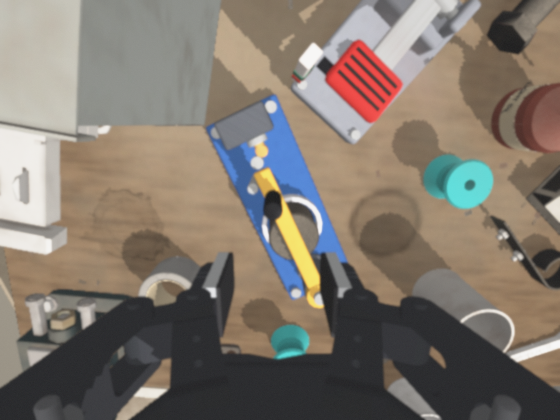

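The bar is shut over the roller, the roller is in its nest, and the jaws are free. The pad centre is at (365,81), which matches (560,-290). I'll close the fingers and move over the pad.

>>> {"api": "carry_out", "payload": {"targets": [{"dp": [30,22,0],"yaw": 0},{"dp": [65,47,10],"yaw": 0},{"dp": [97,70,40],"yaw": 0},{"dp": [97,70,80],"yaw": 0},{"dp": [97,70,94],"yaw": 0},{"dp": [97,70,104],"yaw": 0},{"dp": [97,70,104],"yaw": 0}], "fingers": -1}}

```text
clock: 8.88
eef_pos: [556.8, -291.4, 118.3]
tcp_rot: [-3.141, 0.0, 1.046]
contact_force: [0.6, 0.6, 0.1]
opening: -0.001
grasp_force: 0.0
```

Run:
```python
from h import *
s=r.sense(); print(s['clock'],s['eef_pos'],s['tcp_rot'],s['contact_force'],s['opening'])
to((558,-290,112));to((558,-290,84))
```

```text
8.875 [ 556.8442229  -291.39696822  118.27528989] [-3.14122852e+00  3.30426555e-05  1.04594338e+00] [0.56295451 0.57705188 0.06041103] -0.0010344769808025862
(558, -290, 112) [1.8 0.3 6.3] None
(558, -290, 84) [ 1.8  0.3 34.3] None
```

Descend slowly to about joint 0.1 first, to confirm the contact height.

>>> {"api": "carry_out", "payload": {"targets": [{"dp": [1,0,4],"yaw": 0},{"dp": [1,0,8],"yaw": 0},{"dp": [1,0,12],"yaw": 0},{"dp": [1,0,16],"yaw": 0},{"dp": [1,0,16],"yaw": 0}]}}

```text
clock: 9.5
eef_pos: [557.7, -290.4, 102.1]
tcp_rot: [3.142, 0.0, 1.047]
contact_force: [-1.4, -0.8, 3.5]
opening: -0.005
grasp_force: 1.8
```

>>> {"api": "carry_out", "payload": {"targets": [{"dp": [0,0,4],"yaw": 0},{"dp": [0,0,8],"yaw": 0},{"dp": [0,0,12],"yaw": 0},{"dp": [0,0,16],"yaw": 0},{"dp": [0,0,18],"yaw": 0},{"dp": [0,0,18],"yaw": 0}]}}

```text
clock: 10.25
eef_pos: [557.2, -290.3, 84.0]
tcp_rot: [-3.141, 0.001, 1.047]
contact_force: [-5.1, -1.7, 5.8]
opening: -0.001
grasp_force: 3.4
```

Run:
```python
from h import *
s=r.sense(); print(s['clock'],s['eef_pos'],s['contact_force'],s['grasp_force'])
a=cv2.resize(r.grab_frame('wrist')[...,::-1],(400,300)); s=r.grab_frame('scene')[175:275,275:408][...,::-1]
im=np.vstack([np.hstack([a,cv2.resize(s,(400,300),interpolation=cv2.INTER_CUBIC)])]); cv2.imwrite('pics/end.png',im)
```

```text
10.25 [ 557.15330439 -290.27542402   83.95426355] [-5.14616276 -1.71376242  5.76321116] 3.3619015652675444
```

View pics/end.png

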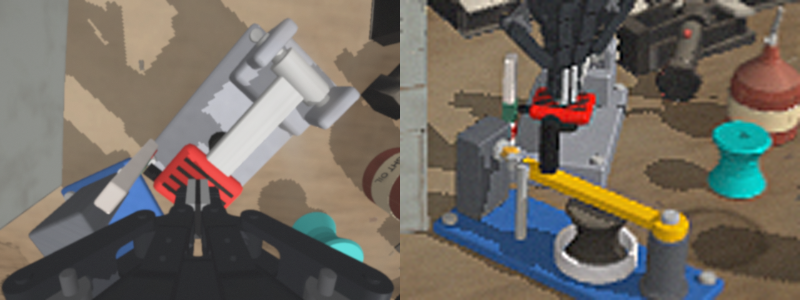

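The scene crop shows the bar in its catch, the roller upright, the pad level and the pointer against the green band at about (515,108). I'll hold, check and hand in.

>>> {"api": "carry_out", "payload": {"targets": [{"dp": [0,0,0],"yaw": 0},{"dp": [0,0,0],"yaw": 0},{"dp": [0,0,0],"yaw": 0},{"dp": [0,0,0],"yaw": 0},{"dp": [0,0,0],"yaw": 0},{"dp": [0,0,0],"yaw": 0},{"dp": [0,0,0],"yaw": 0}]}}

```text
clock: 11.22
eef_pos: [557.2, -290.3, 84.2]
tcp_rot: [-3.141, 0.001, 1.047]
contact_force: [-4.1, -1.8, 7.9]
opening: 0.001
grasp_force: 3.3
```

Run:
```python
from h import *
s=r.sense(); print(s['clock'],s['eef_pos'],s['contact_force'])
if abs(s['eef_pos'][2]-84)<2 and s['contact_force'][2]>4: print(r.sign_off())
```

```text
11.225 [ 557.17418771 -290.30645644   84.15256714] [-4.1170694  -1.8195244   7.89515681]
the job is handed in; nothing more can be done
None
```

I handed the job in at 11.2 s: the keeper bar is shut against its stop and let go, the roller is in its nest, and the gripper is holding the lever with its pointer in the green band (about 8 N at the pad); the hand-in returned no verdict.

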